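# Run the slide shuttle into its tapering throat, then back it off

### The job

On one of the two aluminium tracks the guide cheeks at the far end taper together; the cheeks on the other track are straight. Take the shuttle of the tapered track by its upright tab, slide it along the track until its nose binds between the tapering cheeks, then back it off about 30 mm from where it bound and let go, leaving it there. Leave the other shuttle where it is.

Things in the scene. Friction and masses are not known exactly. Their poses are not given: they have to be found in the camera images.
- shuttle_grip (a point): Centre of the upright steel tab (12 mm along the track, 34 across, 24 to 74 mm above the table; pinch its 12 mm) on the shuttle to move: black plate 110 x 46 mm, top 24 mm up, a glass slide ahead of the tab. Nose 90 mm ahead of this point, rear 20 behind. Slides only along its track (250 mm travel, 1.5 N friction, stays put). Axes: x along the track to the cheeks, away from the robot; z up.
- throat: Grey tapering cheeks (each 56 x 10 mm, tops 32 mm above the table) fixed on that track (400 x 100 x 10 mm). x along the track into the narrowing, z up. Gap 70 mm at the mouth (x -30 mm), 29 mm at the exit. Origin on the centre line, 10 mm above the table, where the gap is 46 mm: there the nose binds, the tab 90 mm before it; firm, gives 1 to 2 mm at 5 N. Backed off 30 mm, the tab is at x -120 mm.
- other_shuttle_grip (a point): Centre of the grip tab of the other shuttle, of the same make, on an equal track: it must stay where it is.
- straight_guide: The pair of grey straight, parallel guide cheeks (56 mm long, 64 mm apart, tops 32 mm above the table) on the other track. Axes: x along that track, z up; origin midway between the cheeks, 10 mm above the table.

How it is judged:
On the way:
1. the shuttle's nose bears on the tapering cheeks (more than 1 N) (contact force between shuttle and throat above 1 N), for 0.04 s.
At the end, for the whole second after the job is handed in: After having bound, the shuttle stands backed off 30 mm (15 mm either way) from where its nose binds between the tapering cheeks, and stays there, let go (x of shuttle_grip in the frame of throat between -0.135 and -0.105 m); the robot touches nothing.
It fails at once if the other shuttle is moved by more than 15 mm (distance of other_shuttle_grip from where it was at the start of the episode above 0.015 m).
It also fails if it takes over 35 s, if anything falls off the work surface, if the arm or the gripper's body presses on something with over 40 N, if the wrist force passes 120 N, or if a joint passes its speed limit or range.

### The arm

A 6-joint arm with a two-finger parallel gripper is mounted at the origin on the work surface. World frame = base frame: x ahead of the robot, y to its left, z up, the work surface at z = 0. Lengths are in m, angles in rad, forces in N, time in s.
With the tool pointing down it reaches from about 0.275 to 0.875 m from the base axis. Payload 12.5 kg.
Tool frame: the origin (TCP) lies on the centre line of the jaws, within the pads' length; the fingertips stand 8 mm ahead of it and the grasp point (between the pads) lies 11 mm behind it (robot.tcp_to_tips is the z of the fingertips in the tool frame, in m); z points along the fingers, y is the direction in which the jaws open and shut (so a half turn about z gives the same grasp; the last joint's range is limited). The gripper opens to 85 mm and grips with 20 to 120 N. Pads are 22 mm wide; open, the fingers measure 114 mm over their backs; the gripper's body (76 mm by 85 mm) begins 54 mm behind the grasp point. The pads swing forward as they close: fully open they stand 13 mm farther back than shut.
Start: joints at [1.244, 0.351, 1.652, -0, 1.139, -0.085], TCP at [0.132, 0.534, 0.239] pointing down, gripper open.
Joint ranges: [-2.75, 2.75], [-0.79, 2.1], [0.01, 2.65], [-1.57, 4.71], [0.07, 3.14], [-2.87, 2.87]. Speed limits (rad/s): [2.22, 2.22, 2.79, 3.14, 3.14, 3.14].

### API

Orientations are given as a unit quaternion [x, y, z, w].
In Python, from cell import robot gives the robot as it stands. The module is installed in compiled form; this text tells all that it offers.
- The arm moves only by the tool jog_arm, never from a script. Its argument "targets" is a list of rows, each a list of 7 numbers: the shift along the tool's x, y, z in mm, then the turn, a rotation vector about the tool's x, y, z in degrees, then the finger opening in mm, from 0 to 85.4. A call has exactly 5 rows; each row shifts and turns the pose as measured when the row begins, along the tool's axes as they then stand; what a row does not reach is not made up. A row lasts 1/12 s, in which the tool goes at most 41.7 mm and 7.16 degrees, less where a joint would pass 70% of its speed; a pose out of reach is approached as far as the arm can. A call is refused whole if a number of a shift passes 41.7 or a number of a turn 7.16, either way. A call with a gripper value outside its range is refused whole. The fingers move at their own pace and stop on an object; "squeeze" is the grip in N (left out, the last holds). Time passes only in rows, so rows that do not move let the fingers close, or fill a call up. It gives the time, the measured TCP pose, the force and the opening at its end, in the units of the state.
- robot.state(): the state, without advancing time (a new reading comes with each control period).
- robot.camera(name): name is "side" or "top"; returns (picture, depth): 384x512x3 uint8, blue, green, red; 384x512 float32, m along the optical axis (not along the pixel's ray), 0 where there is no reading.
- robot.camera_info(name): a dict with "mtx" (3x3 intrinsics, pixels), "R" (3x3) and "t" (3): a world point X has camera coordinates R X + t. Camera axes: x right, y down, z forward; pixel columns grow to the right and rows downward; lengths in m; the calibration is good to about 2 mm. A picture is of the moment at which its call begins. camera_info takes no time and is no camera call.
- robot.sign_off(): hands the job in, once; it reports no verdict.
Trained networks look in the newest picture that a camera, given by its name, has taken for a name from the list of things; names that differ only in an ending like _2 or _b are one class to them, and where a whole thing is asked for, a point or a joint stands for the part that bears it (a point fixed in the world has none). Each returns a list of dicts, best first, with "p" (0 to 1); they miss things now and then, are a little off and sometimes report something else, mostly with a low value. They report only what shows in the picture. A call takes as long as a camera call.
- robot.find_in(camera, query): "box" ([centre column, centre row, width, height] in pixels, round what is visible of it).
- robot.tip_of(camera, query): "position" ([column, row] in pixels: a listed point, or the origin of a listed thing).
The state is a dict: "t": time; "qpos": joint angles; "qvel": joint speeds; "joint_efforts": joint torques, N m; "eef_pos": TCP position; "ee_rot": TCP orientation; "wrist_force": force on the tool from outside, world axes, zero at the start; "wrist_torque": the same for the moment, N m; "gripper_width": finger opening in m.
Only numpy, scipy, OpenCV 4.12 (cv2) and the standard library are available. Lean on these libraries where they do the work, as an engineer would, in place of code of your own. Each camera call takes 0.05 s, during which the arm holds its last target.

## Working session

There is one attempt and no reset: what is moved stays moved. The work goes in short steps, Python scripts to look and compute and a tool call to move; the robot and the scene stay as the last step left them, time stands still between calls to the robot, and variables do not carry over. Pictures are saved under pics/ and viewed, and the job is handed in when it is done.

Besides the shell and the picture viewer there is one more tool, called as name(argument=value, ...), one argument or row to a line, values as JSON. jog_arm: Moves the arm, as the interface text tells. Its arguments: {"type":"object","properties":{"targets":{"type":"array","items":{"type":"array","items":{"type":"number"}}},"squeeze":{"type":"number"}},"required":["targets"]}

```bash
mkdir -p pics; cat > h.py <<'E'
from cell import robot
import numpy as np, cv2
from scipy.spatial.transform import Rotation as Rn
def back(cam,uv,z):
    i=robot.camera_info(cam);K=np.array(i["mtx"]);R=np.array(i["R"]);t=np.array(i["t"]).ravel()
    d=R.T@(np.linalg.inv(K)@np.array([uv[0],uv[1],1.]));c=-R.T@t
    return c+d*(z-c[2])/d[2]
E
python3 - <<'E'
from h import *
for c in("top","side"):
    p,d=robot.camera(c);cv2.imwrite(f"pics/{c}0.png",p)
    print(c,robot.camera_info(c))
    for q,z in(("shuttle_grip",.049),("other_shuttle_grip",.049),("throat",.01),("straight_guide",.01)):
        print(q)
        for r in robot.tip_of(c,q)[:3]: print(' ',r,back(c,r["position"],z).round(4))
s=robot.state();print(s)
print(Rn.from_quat(s["ee_rot"]).as_matrix().round(3))
E
```

```text
top {'mtx': array([[499.68398259,   0.        , 262.03066166],
       [  0.        , 499.68398259, 184.76826462],
       [  0.        ,   0.        ,   1.        ]]), 'R': array([[-0.02071001, -0.99970304, -0.01284251],
       [-0.98493291,  0.02260657, -0.17145295],
       [ 0.17169236,  0.00909822, -0.9851086 ]]), 't': array([-0.01485743,  0.57543278,  0.96279767])}
shuttle_grip
  {'position': [328.4, 235.5], 'p': 0.78} [ 0.4697 -0.1573  0.049 ]
other_shuttle_grip
  {'position': [152.7, 226.9], 'p': 0.98} [0.4944 0.1934 0.049 ]
throat
  {'position': [324.7, 146.3], 'p': 0.58} [ 0.662  -0.1623  0.01  ]
  {'position': [141.3, 141.2], 'p': 0.26} [0.6827 0.23   0.01  ]
straight_guide
  {'position': [142.2, 139.0], 'p': 0.86} [0.6875 0.2282 0.01  ]
side {'mtx': array([[405.43606677,   0.        , 256.79984923],
       [  0.        , 405.43606677, 192.84688027],
       [  0.        ,   0.        ,   1.        ]]), 'R': array([[-0.95691429, -0.29027969, -0.00726272],
       [-0.21312421,  0.71911734, -0.66139876],
       [ 0.19721337, -0.63135406, -0.74999929]]), 't': array([0.54052681, 0
[... 420 characters left out ...]
,  2.39272637e-05,
        1.13912927e+00, -8.46039795e-02]), 'qvel': array([ 1.49793824e-03,  1.06738793e-05,  4.47162649e-05,  4.40857752e-04,
        2.18116539e-04, -3.88129655e-05]), 'joint_efforts': array([ 9.11966945e-04, -5.05726933e+01, -2.91492212e+01, -1.07136159e-04,
        1.00182657e-03,  8.86878070e-06]), 'eef_pos': array([0.13164087, 0.53396647, 0.2392527 ]), 'ee_rot': array([ 1.20597581e-01,  9.92701476e-01, -5.62361250e-05, -2.28208832e-05]), 'wrist_force': array([ 0.19578305, -1.04848235, -0.60694276]), 'wrist_torque': array([0.00371173, 0.00152807, 0.03552948]), 'gripper_width': 0.08538829683593142}
[[-0.971  0.239 -0.   ]
 [ 0.239  0.971 -0.   ]
 [ 0.    -0.    -1.   ]]
```

```bash
python3 - <<'E'
import cv2
a=cv2.imread("pics/top0.png");b=cv2.imread("pics/side0.png")
cv2.imwrite("pics/top0c.png",cv2.resize(a[90:300,80:400],None,fx=2.5,fy=2.5,interpolation=cv2.INTER_CUBIC))
cv2.imwrite("pics/side0c.png",cv2.resize(b,None,fx=1.5,fy=1.5))
E
```

```text
(no output)
```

View pics/top0c.png

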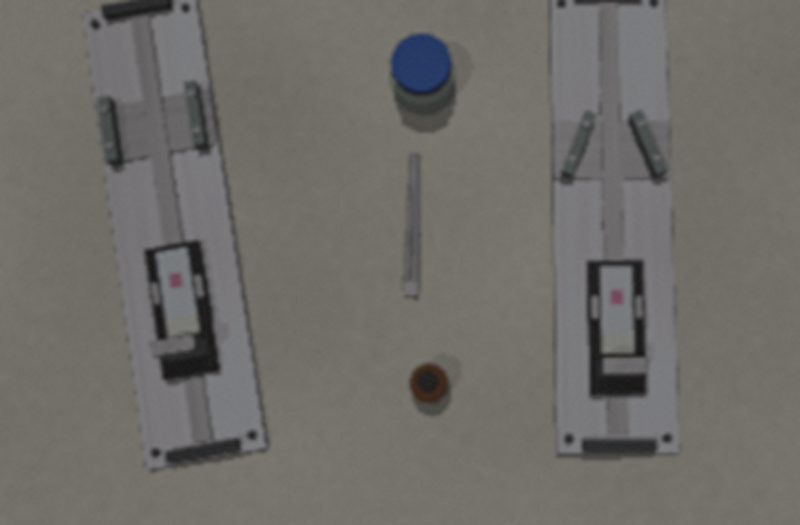

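View pics/side0c.png

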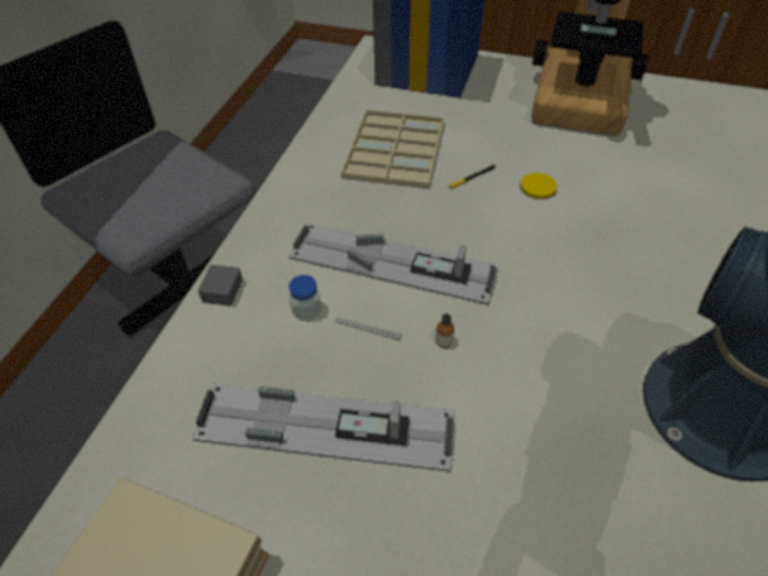

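```bash
python3 - <<'E'
from h import *
f=lambda x,y,z:back("top",(x/2.5+80,y/2.5+90),z)
nl,nr=f(556,455,.01),f(679,453,.01); fl,fr=f(551,0,.01),f(664,0,.01)
print("near",nl,nr,(nl+nr)/2,"far",(fl+fr)/2)
for n,(a,b) in dict(L=(nl,fl),R=(nr,fr)).items(): d=b-a;print(n,np.degrees(np.arctan2(d[1],d[0])))
print("plate",[f(x,y,.024).round(4) for x,y in((587,261),(643,261),(590,396),(646,394))])
print("tab top",[f(x,y,.074).round(4) for x,y in((602,357),(647,357),(602,374),(647,374),(625,365))])
print("cheek mouth", [f(x,y,.032).round(4) for x,y in((568,180),(658,178),(590,114),(635,113))])
# depth points
p,d=robot.camera("top");i=robot.camera_info("top");K=i["mtx"];R=i["R"];t=i["t"]
v,u=np.mgrid[80:300,280:370];z=d[80:300,280:370]
c=np.stack([(u-K[0,2])/K[0,0]*z,(v-K[1,2])/K[1,1]*z,z],-1).reshape(-1,3)
w=(c-t)@R; w=w[z.ravel()>0]
m=(w[:,2]>.045)&(w[:,2]<.085);print("tab",m.sum(),w[m].mean(0),w[m].min(0),w[m].max(0))
m=(w[:,2]>.006)&(w[:,2]<.016);q=w[m];print(m.sum(),cv2.minAreaRect(q[:,:2].astype(np.float32)))
m=(w[:,2]>.019)&(w[:,2]<.028)&(w[:,0]<.62);q=w[m];print(m.sum(),cv2.minAreaRect(q[:,:2].astype(np.float32)))
E
```

```text
near [ 0.3991862  -0.10573209  0.01      ] [ 0.39871682 -0.20605696  0.01      ] [ 0.39895151 -0.15589452  0.01      ] far [ 0.78799392 -0.16392435  0.01      ]
L -1.3411930344563414
R -1.022787102299176
plate [array([ 0.5567, -0.1359,  0.024 ]), array([ 0.5557, -0.1821,  0.024 ]), array([ 0.4458, -0.134 ,  0.024 ]), array([ 0.4465, -0.1795,  0.024 ])]
tab top [array([ 0.4735, -0.1397,  0.074 ]), array([ 0.4727, -0.1746,  0.074 ]), array([ 0.4603, -0.1392,  0.074 ]), array([ 0.4596, -0.174 ,  0.074 ]), array([ 0.4669, -0.1573,  0.074 ])]
cheek mouth [array([ 0.6239, -0.122 ,  0.032 ]), array([ 0.6238, -0.1966,  0.032 ]), array([ 0.68  , -0.1424,  0.032 ]), array([ 0.6799, -0.1801,  0.032 ])]
tab 128 [ 0.46721015 -0.15690273  0.07060805] [ 0.46193383 -0.17505056  0.04653281] [ 0.47396142 -0.14066781  0.07842286]
6751 ((0.5853866338729858, -0.17487797141075134), (0.43341290950775146, 0.1371498554944992), 0.22698931396007538)
1188 ((0.48087278008461, -0.15739266574382782), (0.058639753609895706, 0.15358233451843262), 88.8186264038086)
```

```bash
cat > plan.py <<'E'
from h import *
import sys
def plan(xyz,yaw_y,vmax=40.,n=5):
    # yaw_y: world angle of tool y, deg
    s=robot.state();R=Rn.from_quat(s["ee_rot"]);p=np.array(s["eef_pos"])
    a=np.radians(yaw_y);y=np.array([np.cos(a),np.sin(a),0]);z=np.array([0,0,-1.]);x=np.cross(y,z)
    G=Rn.from_matrix(np.c_[x,y,z])
    print("t",s["t"],"p",p.round(4),"err mm",((np.array(xyz)-p)*1000).round(1),"rotvec",np.degrees((R.inv()*G).as_rotvec()).round(2),"F",s["wrist_force"].round(2),"w",s["gripper_width"])
    for k in range(n):
        d=R.inv().apply(np.array(xyz)-p)*1000;L=np.linalg.norm(d);d*=min(1,vmax/max(L,1e-9))
        r=np.degrees((R.inv()*G).as_rotvec());L=np.linalg.norm(r);r*=min(1,7/max(L,1e-9))
        print(d.round(1).tolist(),r.round(2).tolist())
        p=p+R.apply(d)/1000;R=R*Rn.from_rotvec(np.radians(r))
if __name__=="__main__":
    a=[float(v) for v in sys.argv[1:]];plan(a[:3],a[3],*a[4:5])
E
python3 plan.py .4665 -.157 .15 -1.2 38
```

```text
t 0.55 p [0.1317 0.534  0.2393] err mm [ 334.8 -691.   -89.3] rotvec [-0.    0.   77.35] F [ 0.49 -0.27  0.11] w 0.08547849729746118
[-24.1, -29.0, 4.4] [-0.0, 0.0, 7.0]
[-27.5, -25.9, 4.4] [-0.0, 0.0, 7.0]
[-30.4, -22.3, 4.4] [-0.0, 0.0, 7.0]
[-32.9, -18.5, 4.4] [-0.0, 0.0, 7.0]
[-34.9, -14.3, 4.4] [-0.0, 0.0, 7.0]
```

jog_arm(
  targets=[
    [-24,-29,4.4,0,0,7,85],
    [-27.5,-26,4.4,0,0,7,85],
    [-30.5,-22.3,4.4,0,0,7,85],
    [-33,-18.5,4.4,0,0,7,85],
    [-35,-14.3,4.4,0,0,7,85],
  ],
)

```text
t: 0.97
eef_pos: [0.2135, 0.3627, 0.2164]
ee_rot: [0.418, 0.908, 0.002, -0.0]
wrist_force: [0.5, -0.1, 0.4]
gripper_width: 0.085
```

```bash
python3 plan.py .4665 -.157 .15 -1.2 38
```

```text
t 0.9667 p [0.2135 0.3627 0.2164] err mm [ 253.  -519.7  -66.4] rotvec [ 0.16 -0.22 41.77] F [ 0.48 -0.11  0.4 ] w 0.08500846401059331
[-36.5, -9.5, 4.2] [0.03, -0.04, 7.0]
[-37.4, -5.0, 4.2] [0.03, -0.04, 7.0]
[-37.8, -0.4, 4.3] [0.03, -0.04, 7.0]
[-37.5, 4.2, 4.3] [0.03, -0.04, 7.0]
[-36.7, 8.7, 4.3] [0.03, -0.04, 7.0]
```

jog_arm(
  targets=[
    [-36.5,-9.5,4.2,0,0,7,85],
    [-37.4,-5,4.2,0,0,7,85],
    [-37.8,-0.4,4.3,0,0,7,85],
    [-37.5,4.2,4.3,0,0,7,85],
    [-36.7,8.7,4.3,0,0,7,85],
  ],
)

```text
t: 1.38
eef_pos: [0.2966, 0.1846, 0.1944]
ee_rot: [0.677, 0.736, 0.004, -0.0]
wrist_force: [1.4, 0.9, -0.3]
gripper_width: 0.0851
```

```bash
python3 plan.py .4665 -.157 .15 -1.2 38
```

```text
t 1.3833 p [0.2966 0.1846 0.1944] err mm [ 169.9 -341.6  -44.4] rotvec [ 0.28 -0.36  5.95] F [ 1.39  0.87 -0.27] w 0.08514053422092087
[-35.1, 13.9, 4.2] [0.28, -0.36, 5.95]
[-33.4, 17.5, 4.4] [0.0, 0.0, 0.0]
[-33.4, 17.5, 4.4] [0.0, 0.0, 0.0]
[-33.4, 17.5, 4.4] [-0.0, -0.0, 0.0]
[-33.4, 17.5, 4.4] [0.0, 0.0, 0.0]
```

jog_arm(
  targets=[
    [-35,14,4.2,0.3,-0.4,6,80],
    [-33.4,17.5,4.4,0,0,0,70],
    [-33.4,17.5,4.4,0,0,0,60],
    [-33.4,17.5,4.4,0,0,0,60],
    [-33.4,17.5,4.4,0,0,0,60],
  ],
)

```text
t: 1.8
eef_pos: [0.3813, 0.0054, 0.1732]
ee_rot: [0.72, 0.694, 0.002, 0.002]
wrist_force: [0.9, 1.1, -0.5]
gripper_width: 0.0599
```

```bash
python3 plan.py .4665 -.157 .15 -1.2 38
```

```text
t 1.8 p [0.3813 0.0054 0.1732] err mm [  85.2 -162.4  -23.2] rotvec [ 0.26  0.   -0.9 ] F [ 0.88  1.09 -0.54] w 0.059903871923519515
[-32.7, 18.7, 4.8] [0.26, 0.0, -0.9]
[-33.0, 18.2, 4.8] [0.0, -0.0, 0.0]
[-33.0, 18.2, 4.8] [-0.0, 0.0, 0.0]
[-33.0, 18.2, 4.8] [0.0, -0.0, 0.0]
[-28.5, 15.7, 4.1] [-0.0, 0.0, 0.0]
```

jog_arm(
  targets=[
    [-32.7,18.7,4.8,0.3,0,-0.9,60],
    [-33,18.2,4.8,0,0,0,60],
    [-33,18.2,4.8,0,0,0,60],
    [-33,18.2,4.8,0,0,0,60],
    [-28.5,15.7,4.1,0,0,0,60],
  ],
)

```text
t: 2.22
eef_pos: [0.4691, -0.1685, 0.1496]
ee_rot: [0.715, 0.699, 0.0, 0.001]
wrist_force: [-0.7, 0.9, 0.4]
gripper_width: 0.0599
```

```bash
python3 plan.py .4665 -.157 .12 -1.2 25
```

```text
t 2.2167 p [ 0.4691 -0.1685  0.1496] err mm [ -2.6  11.5 -29.6] rotvec [ 0.12  0.04 -0.13] F [-0.7   0.95  0.4 ] w 0.05994558782433618
[9.0, -2.3, 23.2] [0.12, 0.04, -0.13]
[2.5, -0.6, 6.3] [0.0, -0.0, 0.0]
[0.0, 0.0, 0.0] [-0.0, 0.0, 0.0]
[0.0, 0.0, 0.0] [-0.0, -0.0, 0.0]
[0.0, 0.0, 0.0] [-0.0, -0.0, 0.0]
```

jog_arm(
  targets=[
    [9,-2.3,15,0,0,0,60],
    [2.5,-0.6,8,0,0,0,60],
    [0,0,7,0,0,0,60],
    [0,0,0,0,0,0,60],
    [0,0,0,0,0,0,60],
  ],
)

```text
t: 2.63
eef_pos: [0.4689, -0.1622, 0.1176]
ee_rot: [0.717, 0.697, 0.001, 0.002]
wrist_force: [0.0, -0.0, 0.2]
gripper_width: 0.0604
```

```bash
python3 plan.py .4665 -.157 .047 -1.2 20; python3 - <<'E'
from h import *
for c in("top","side"):
    p,d=robot.camera(c)
    u,v,w,h=(270,170,120,120) if c=="top" else(230,100,130,110)
    cv2.imwrite(f"pics/{c}1.png",cv2.resize(p[v:v+h,u:u+w],None,fx=4.5,fy=4.5,interpolation=cv2.INTER_CUBIC))
E
```

```text
t 2.6333 p [ 0.4689 -0.1622  0.1176] err mm [ -2.4   5.2 -70.6] rotvec [ 0.22  0.12 -0.39] F [ 0.   -0.02  0.2 ] w 0.060353069429448944
[1.5, -0.8, 19.9] [0.22, 0.12, -0.39]
[1.4, -0.7, 19.9] [-0.0, 0.0, 0.0]
[1.4, -0.7, 19.9] [0.0, -0.0, 0.0]
[0.8, -0.4, 10.8] [-0.0, 0.0, 0.0]
[0.0, 0.0, 0.0] [0.0, -0.0, 0.0]
```

View pics/top1.png

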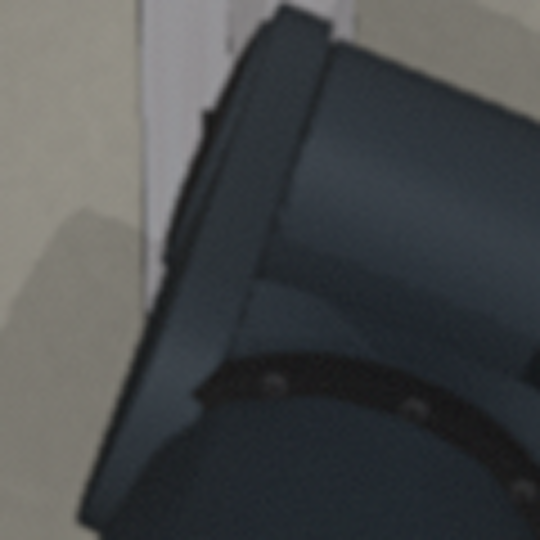

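View pics/side1.png

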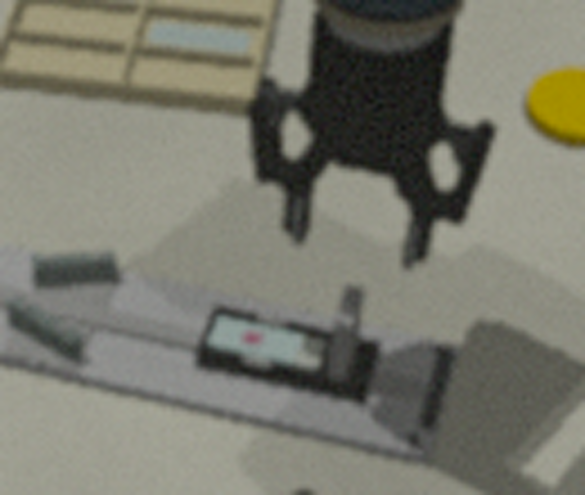

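The top view is covered by the arm. In the side crop the open jaws, at (297,235) and (415,260), stand above and on either side of the tab at (347,330). I'll descend from here.

jog_arm(
  targets=[
    [2.5,-1,18,0.2,0.1,-0.4,60],
    [1.8,-0.8,18,0,0,0,60],
    [1,-0.6,14,0,0,0,60],
    [0.5,0,6,0,0,0,60],
    [0,0,0,0,0,0,60],
  ],
)

```text
t: 3.15
eef_pos: [0.4691, -0.1555, 0.0641]
ee_rot: [0.713, 0.701, 0.002, 0.004]
wrist_force: [-0.6, 0.2, 0.6]
gripper_width: 0.06
```

```bash
python3 plan.py .4665 -.157 .047 -1.2 20
```

```text
t 3.15 p [ 0.4691 -0.1555  0.0641] err mm [ -2.6  -1.5 -17.1] rotvec [0.46 0.2  0.21] F [-0.56  0.24  0.6 ] w 0.06002223710321737
[-1.5, -2.7, 17.1] [0.46, 0.2, 0.21]
[0.0, -0.0, -0.0] [-0.0, -0.0, -0.0]
[0.0, 0.0, 0.0] [0.0, 0.0, 0.0]
[0.0, 0.0, 0.0] [0.0, 0.0, 0.0]
[0.0, 0.0, 0.0] [-0.0, -0.0, 0.0]
```

jog_arm(
  targets=[
    [-0.5,-2.5,10,0.5,0.2,0.2,60],
    [-0.4,-1.5,6,0,0,0,60],
    [0,0,3,0,0,0,50],
    [0,0,0,0,0,0,40],
    [0,0,0,0,0,0,30],
  ],
  squeeze=40,
)

```text
t: 3.57
eef_pos: [0.466, -0.1568, 0.0457]
ee_rot: [0.714, 0.7, 0.0, 0.001]
wrist_force: [-0.5, -0.0, -0.3]
gripper_width: 0.0305
```

```bash
python3 plan.py .4665 -.157 .047 -1.2 20;  python3 - <<'E'
from h import *
p,d=robot.camera("side");u,v,w,h=(230,100,130,110)
cv2.imwrite("pics/side2.png",cv2.resize(p[v:v+h,u:u+w],None,fx=4.5,fy=4.5,interpolation=cv2.INTER_CUBIC))
E
```

```text
t 3.5667 p [ 0.466  -0.1568  0.0457] err mm [ 0.5 -0.2  1.3] rotvec [0.08 0.06 0.02] F [-0.52 -0.03 -0.29] w 0.030482569614888207
[-0.1, 0.5, -1.3] [0.08, 0.06, 0.02]
[0.0, 0.0, 0.0] [-0.0, -0.0, 0.0]
[0.0, 0.0, 0.0] [-0.0, -0.0, 0.0]
[0.0, 0.0, 0.0] [0.0, -0.0, 0.0]
[0.0, 0.0, 0.0] [0.0, 0.0, 0.0]
```

View pics/side2.png

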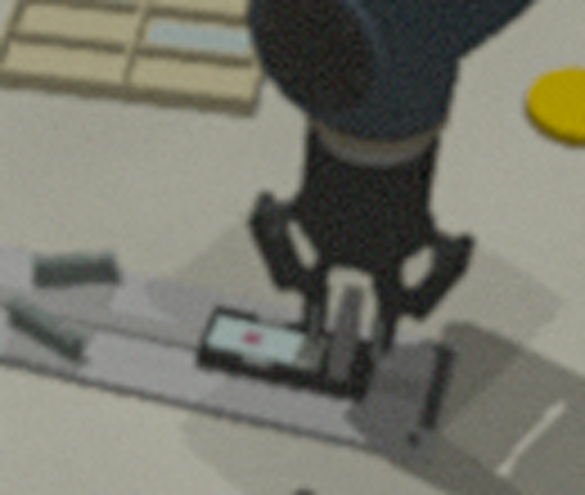

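The crop shows the jaws on both sides of the tab at (347,330), with the fingertips just above the plate. I'll close them.

jog_arm(
  targets=[
    [0,0.5,-1,0,0,0,8],
    [0,0,0,0,0,0,8],
    [0,0,0,0,0,0,8],
    [0,0,0,0,0,0,8],
    [0,0,0,0,0,0,8],
  ],
  squeeze=40,
)

```text
t: 4.03
eef_pos: [0.4669, -0.157, 0.0474]
ee_rot: [0.714, 0.7, 0.0, 0.001]
wrist_force: [1.4, -0.3, -2.4]
gripper_width: 0.0111
```

```bash
python3 plan.py .550 -.1588 .047 -1.2 15
```

```text
t 4.0333 p [ 0.4669 -0.157   0.0474] err mm [83.1 -1.8 -0.4] rotvec [0.14 0.09 0.04] F [ 1.41 -0.27 -2.43] w 0.011104361849981849
[-0.0, 15.0, 0.1] [0.14, 0.09, 0.04]
[-0.0, 15.0, 0.1] [-0.0, -0.0, 0.0]
[-0.0, 15.0, 0.1] [-0.0, -0.0, 0.0]
[-0.0, 15.0, 0.1] [0.0, 0.0, 0.0]
[-0.0, 15.0, 0.1] [-0.0, -0.0, 0.0]
```

jog_arm(
  targets=[
    [0,8,0,0,0,0,8],
    [0,12,0,0,0,0,8],
    [0,12,0,0,0,0,8],
    [0,12,0,0,0,0,8],
    [0,8,0,0,0,0,8],
  ],
)

```text
t: 4.45
eef_pos: [0.52, -0.158, 0.0474]
ee_rot: [0.714, 0.7, -0.001, -0.0]
wrist_force: [-1.6, -1.8, 2.3]
gripper_width: 0.0116
```

```bash
python3 plan.py .550 -.1588 .047 -1.2 10
```

```text
t 4.45 p [ 0.52   -0.158   0.0474] err mm [30.  -0.8 -0.4] rotvec [-0.11  0.04  0.01] F [-1.59 -1.76  2.3 ] w 0.011572742652207183
[-0.1, 10.0, 0.1] [-0.11, 0.04, 0.01]
[-0.1, 10.0, 0.1] [0.0, -0.0, -0.0]
[-0.1, 10.0, 0.1] [0.0, -0.0, -0.0]
[-0.0, 0.0, 0.0] [-0.0, -0.0, -0.0]
[0.0, 0.0, 0.0] [-0.0, -0.0, -0.0]
```

jog_arm(
  targets=[
    [0,7,0,0,0,0,8],
    [0,7,0,0,0,0,8],
    [0,6,0,0,0,0,8],
    [0,4,0,0,0,0,8],
    [0,3,0,0,0,0,8],
  ],
)

```text
t: 4.87
eef_pos: [0.5504, -0.1586, 0.0474]
ee_rot: [0.714, 0.7, -0.001, -0.0]
wrist_force: [-1.3, -0.1, 0.6]
gripper_width: 0.0112
```

```bash
python3 plan.py .570 -.1592 .047 -1.2 3;  python3 - <<'E'
from h import *
p,d=robot.camera("side");u,v,w,h=(210,100,130,110)
cv2.imwrite("pics/side3.png",cv2.resize(p[v:v+h,u:u+w],None,fx=4.5,fy=4.5,interpolation=cv2.INTER_CUBIC))
E
```

```text
t 4.8667 p [ 0.5504 -0.1586  0.0474] err mm [19.6 -0.6 -0.4] rotvec [-0.1   0.05  0.03] F [-1.34 -0.09  0.64] w 0.011210323878534
[-0.0, 3.0, 0.1] [-0.1, 0.05, 0.03]
[-0.0, 3.0, 0.1] [0.0, 0.0, 0.0]
[-0.0, 3.0, 0.1] [-0.0, -0.0, 0.0]
[-0.0, 3.0, 0.1] [0.0, 0.0, 0.0]
[-0.0, 3.0, 0.1] [-0.0, -0.0, 0.0]
```

View pics/side3.png

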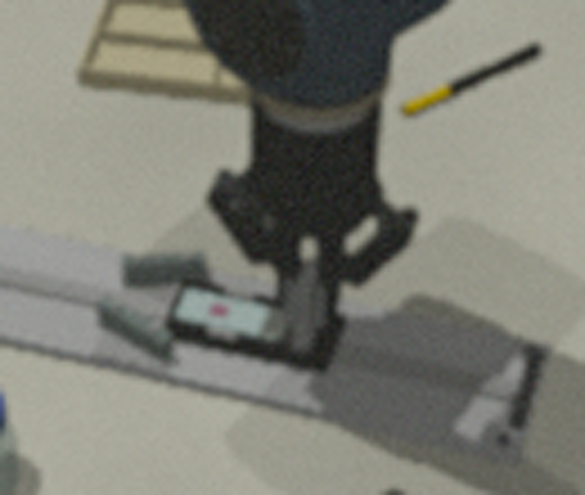

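The shuttle has moved with the gripper, and its nose at (175,315) is inside the mouth of the cheeks. I'll now go on in small steps.

jog_arm(
  targets=[
    [0,2,0,0,0,0,8],
    [0,2,0,0,0,0,8],
    [0,2,0,0,0,0,8],
    [0,1.5,0,0,0,0,8],
    [0,1,0,0,0,0,8],
  ],
)

```text
t: 5.33
eef_pos: [0.5594, -0.1587, 0.0474]
ee_rot: [0.714, 0.7, -0.001, -0.0]
wrist_force: [-1.7, -0.1, 0.4]
gripper_width: 0.0115
```

jog_arm(
  targets=[
    [0,1.5,0,0,0,0,8],
    [0,1,0,0,0,0,8],
    [0,1,0,0,0,0,8],
    [0,1,0,0,0,0,8],
    [0,0.5,0,0,0,0,8],
  ],
)

```text
t: 5.75
eef_pos: [0.5648, -0.1588, 0.0474]
ee_rot: [0.714, 0.7, -0.001, -0.001]
wrist_force: [-2.0, 0.2, -0.2]
gripper_width: 0.0117
```

jog_arm(
  targets=[
    [0,1,0,0,0,0,8],
    [0,1,0,0,0,0,8],
    [0,1,0,0,0,0,8],
    [0,0.5,0,0,0,0,8],
    [0,0.5,0,0,0,0,8],
  ],
)

```text
t: 6.17
eef_pos: [0.569, -0.1589, 0.0474]
ee_rot: [0.714, 0.7, -0.001, -0.001]
wrist_force: [-3.9, -0.4, 2.4]
gripper_width: 0.0116
```

jog_arm(
  targets=[
    [0,1,0,0,0,0,8],
    [0,1,0,0,0,0,8],
    [0,0.5,0,0,0,0,8],
    [0,0.5,0,0,0,0,8],
    [0,0.5,0,0,0,0,8],
  ],
)

```text
t: 6.58
eef_pos: [0.5696, -0.1589, 0.0475]
ee_rot: [0.714, 0.7, -0.003, -0.004]
wrist_force: [-7.4, -0.6, 2.9]
gripper_width: 0.0117
```

jog_arm(
  targets=[
    [0,1,0,0,0,0,8],
    [0,1,0,0,0,0,8],
    [0,1,0,0,0,0,8],
    [0,1,0,0,0,0,8],
    [0,0,0,0,0,0,8],
  ],
)

```text
t: 7.0
eef_pos: [0.5695, -0.1589, 0.0476]
ee_rot: [0.714, 0.7, -0.006, -0.007]
wrist_force: [-1.8, 0.5, -2.8]
gripper_width: 0.0114
```

```bash
python3 plan.py .5385 -.1583 .047 -1.2 10;  python3 - <<'E'
from h import *
p,d=robot.camera("side");u,v,w,h=(210,100,130,110)
cv2.imwrite("pics/side4.png",cv2.resize(p[v:v+h,u:u+w],None,fx=4.5,fy=4.5,interpolation=cv2.INTER_CUBIC))
E
```

```text
t 7.0 p [ 0.5695 -0.1589  0.0476] err mm [-31.    0.6  -0.6] rotvec [-1.09 -0.1  -0.  ] F [-1.84  0.52 -2.82] w 0.011401121027627496
[-0.0, -10.0, 0.4] [-1.09, -0.1, -0.0]
[-0.0, -10.0, 0.2] [0.0, -0.0, 0.0]
[-0.0, -10.0, 0.2] [0.0, 0.0, 0.0]
[-0.0, -1.0, 0.0] [-0.0, -0.0, 0.0]
[0.0, 0.0, 0.0] [0.0, 0.0, 0.0]
```

View pics/side4.png

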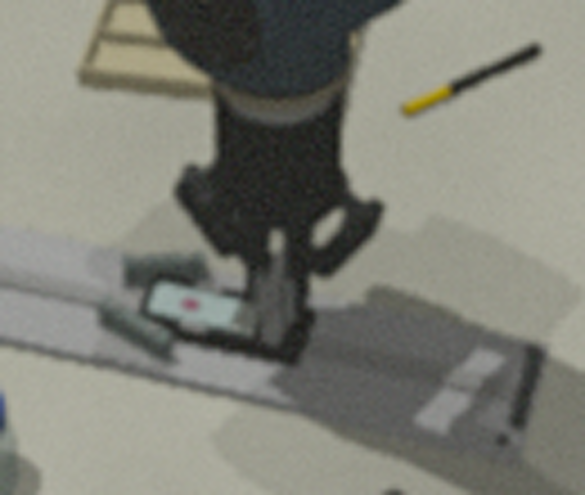

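The shuttle has bound. The last 4 mm I commanded gave no travel, the force had reached about 7 N, and the nose at (150,300) sits between the cheeks. I'll back off to x ≈ 0.5385.

jog_arm(
  targets=[
    [0,-6,0,-1.1,0,0,8],
    [0,-9,0,0,0,0,8],
    [0,-7,0,0,0,0,8],
    [0,-5,0,0,0,0,8],
    [0,0,0,0,0,0,8],
  ],
)

```text
t: 7.47
eef_pos: [0.5418, -0.1584, 0.0474]
ee_rot: [0.714, 0.7, 0.001, 0.0]
wrist_force: [-0.6, -0.6, -2.7]
gripper_width: 0.0111
```

```bash
python3 plan.py .5385 -.1583 .047 -1.2 10
```

```text
t 7.4667 p [ 0.5418 -0.1584  0.0474] err mm [-3.3  0.1 -0.4] rotvec [ 0.13 -0.06  0.02] F [-0.63 -0.6  -2.7 ] w 0.011055114781118173
[0.0, -3.3, 0.4] [0.13, -0.06, 0.02]
[0.0, 0.0, 0.0] [-0.0, 0.0, 0.0]
[0.0, 0.0, 0.0] [0.0, 0.0, 0.0]
[0.0, 0.0, 0.0] [-0.0, -0.0, 0.0]
[0.0, 0.0, 0.0] [0.0, 0.0, 0.0]
```

jog_arm(
  targets=[
    [0,-2.5,0,0,0,0,8],
    [0,-1,0,0,0,0,8],
    [0,0,0,0,0,0,8],
    [0,0,0,0,0,0,8],
    [0,0,0,0,0,0,8],
  ],
)

```text
t: 7.88
eef_pos: [0.538, -0.1583, 0.0474]
ee_rot: [0.714, 0.7, 0.001, 0.0]
wrist_force: [0.3, 0.7, -1.6]
gripper_width: 0.0111
```

jog_arm(
  targets=[
    [0,0,0,0,0,0,30],
    [0,0,0,0,0,0,50],
    [0,0,0,0,0,0,60],
    [0,0,0,0,0,0,60],
    [0,0,0,0,0,0,60],
  ],
)

```text
t: 8.3
eef_pos: [0.5386, -0.1583, 0.0478]
ee_rot: [0.715, 0.7, 0.001, 0.0]
wrist_force: [-0.3, -0.4, 0.4]
gripper_width: 0.0599
```

jog_arm(
  targets=[
    [0,0,-10,0,0,0,60],
    [0,0,-20,0,0,0,60],
    [0,0,-30,0,0,0,60],
    [0,0,-30,0,0,0,60],
    [0,0,-20,0,0,0,60],
  ],
)

```text
t: 8.72
eef_pos: [0.5359, -0.1575, 0.16]
ee_rot: [0.715, 0.699, -0.001, -0.004]
wrist_force: [0.7, -1.2, 0.2]
gripper_width: 0.0598
```

Now I'll move clear, towards the robot and to its left (tool x is roughly −y), so the top camera can see.

jog_arm(
  targets=[
    [20,0,-20,0,0,0,60],
    [35,0,-15,0,0,0,60],
    [38,-10,0,0,0,0,60],
    [38,-10,0,0,0,0,60],
    [30,-10,0,0,0,0,60],
  ],
)

```text
t: 9.13
eef_pos: [0.5125, 0.0038, 0.2075]
ee_rot: [0.718, 0.696, 0.004, 0.003]
wrist_force: [0.0, 0.2, -0.4]
gripper_width: 0.06
```

```bash
python3 - <<'E'
from h import *
for c in("side","top"):
    p,d=robot.camera(c);cv2.imwrite(f"pics/{c}5.png",cv2.resize(p[60:320],None,fx=1.5,fy=1.5,interpolation=cv2.INTER_CUBIC))
    for q,z in(("shuttle_grip",.049),("other_shuttle_grip",.049),("throat",.01)):
        for r in robot.tip_of(c,q)[:2]: print(c,q,r,back(c,r["position"],z).round(4))
E
```

```text
side shuttle_grip {'position': [281.8, 165.6], 'p': 0.97} [ 0.5413 -0.1683  0.049 ]
side other_shuttle_grip {'position': [265.1, 277.2], 'p': 0.55} [0.4877 0.1886 0.049 ]
side throat {'position': [280.5, 169.0], 'p': 0.66} [ 0.5498 -0.1919  0.01  ]
side throat {'position': [243.2, 167.1], 'p': 0.61} [ 0.658  -0.1682  0.01  ]
top shuttle_grip {'position': [328.0, 200.9], 'p': 0.62} [ 0.5391 -0.1595  0.049 ]
top other_shuttle_grip {'position': [151.9, 226.6], 'p': 0.63} [0.4951 0.195  0.049 ]
top throat {'position': [326.6, 150.4], 'p': 0.7} [ 0.653 -0.166  0.01 ]
```

View pics/top5.png

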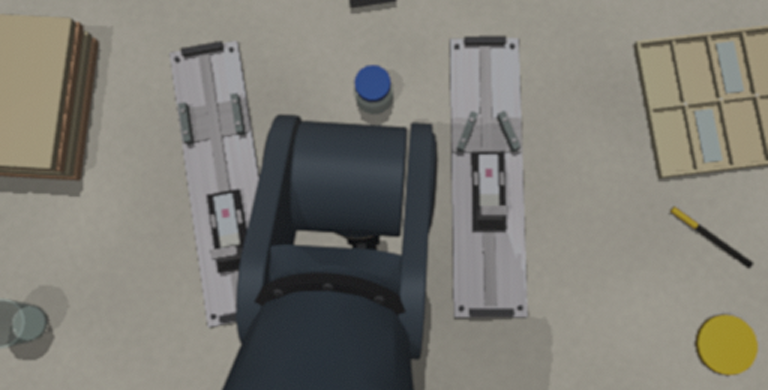

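View pics/side5.png

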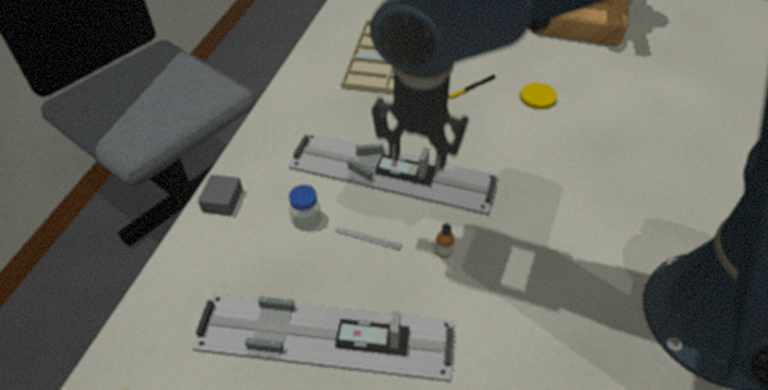

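The top view shows the shuttle nose at (488,152), just at the cheeks' mouth, and the tab at (492,211). The other shuttle at (225,230) hasn't moved. The tab at x ≈ 0.539 is 30 mm short of where it bound. I'll settle the arm and hand in.

jog_arm(
  targets=[
    [0,0,0,0,0,0,60],
    [0,0,0,0,0,0,60],
    [0,0,0,0,0,0,60],
    [0,0,0,0,0,0,60],
    [0,0,0,0,0,0,60],
  ],
)

```text
t: 9.95
eef_pos: [0.5134, -0.0018, 0.2056]
ee_rot: [0.72, 0.694, 0.002, 0.002]
wrist_force: [0.4, -0.7, -0.1]
gripper_width: 0.0601
```

```bash
python3 -c "
from h import *
print(robot.sign_off())"
```

```text
the job is handed in; nothing more can be done
None
```

The tapered-track shuttle was slid until its nose bound between the cheeks, backed off about 30 mm and let go. I handed the job in at about 10 s; no verdict was reported.

- **Binding:** it bound with the tab at x ≈ 0.569. The wrist force along the track had reached about 7 N, and a further 4 mm commanded gave no travel. In that last push the tool tilted about 1° and the force reading fell back to about 2 N. I took the position as bound and straightened the tilt while backing off.
- **Final position:** I let go with the tool at x ≈ 0.5385. The top camera then put the tab at 0.539 and the side camera at 0.541. Against the binding point and the throat seen in the images, the tab is at about x −0.115 to −0.12 m in the throat frame, within the −0.135 to −0.105 m asked for.
- **Other shuttle:** it looks unmoved, and the top camera's before and after positions agree within 2 mm. The side camera's differ by about 10 mm, which I take as network scatter since the arm never went near that shuttle after the start.
- **Disagreement:** the side camera's best guess for the throat was wrong, as it landed on the shuttle. Its second guess agreed with the other measurements to about 5 mm.

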